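# Put the sample holder away in its slide-top box

## Robot

A 7-joint arm with a two-finger parallel gripper is mounted at the origin on the work surface. World frame = base frame: x ahead of the robot, y to its left, z up, the work surface at z = 0. Lengths are in m, angles in rad, forces in N, time in s.
With the tool pointing down it reaches from about 0.35 to 0.9 m from the base axis. Payload 8.1 kg.
Tool frame: the origin (TCP) lies midway between the tips of the shut fingers; the grasp point (between the pads) lies r.pinch_z behind it (r.pinch_z is the distance from the TCP to the grasp point, in m); z points along the fingers, y is the line along which they close (so a half turn about z gives the same grasp; the last joint's range is limited). The gripper opens to 92 mm and grips with 3 to 60 N. Pads are 19 mm wide; open, the fingers measure 130 mm over their backs; the gripper's body (75 mm by 190 mm) begins 47 mm behind the grasp point.
Start: joints at [1.063, 0.434, 0.025, 1.573, -0.012, 1.134, -0.075], TCP at [0.246, -0.575, 0.227] pointing down, gripper open.
Joint ranges: [-2.62, 2.62], [-0.44, 2.09], [-1.27, 1.32], [0.08, 2.57], [-1.32, 4.46], [0.12, 2], [-2.74, 2.74]. Speed limits (rad/s): [2.22, 2.22, 3.01, 3.01, 3.14, 3.14, 3.14].

## Interface

Orientations are given as a unit quaternion [w, x, y, z].
In Python, from plant import sensors, cams, r gives the robot as it stands.
- The arm moves only by the tool send_rows, never from a script. Its argument "series" is a list that holds one entry, the list of rows, each a list of 4 numbers: the shift along the tool's x, y, z in cm, then the turn about the tool's z in degrees. A call has 1 to 8 rows; each row shifts and turns the commanded pose from where the row before left it, along the tool's axes as they then stand; what a row does not reach is not made up. A row lasts 1/10 s, in which the tool goes at most 50 mm and 8.59 degrees, less where a joint would pass 70% of its speed; a pose out of reach is approached as far as the arm can. A call with a gripper value outside its range is refused whole. "hand" is the opening, from 0 (shut) to 1 (fully open), set as the call begins (left out, the last holds). The fingers move at their own pace and stop on an object; "force" is the grip in N (left out, the last holds). Time passes only in rows, so rows that do not move let the fingers close. It gives the time, the measured TCP pose, the force, the opening and the grip force at its end, in the units of the state.
- sensors.sense(): the state, without advancing time (a new reading comes with each control period).
- cams.capture(name): name is "side" or "top"; returns the picture (480x640x3 uint8, red, green, blue); there is no depth.
- cams.camera_model(name): a dict with "mtx" (3x3 intrinsics, pixels), "k1" (the pictures are not rectified: a ray, as slopes to the right and down, at radius r is drawn at 1 + k1 r^2 times it, then the intrinsics apply), "extrinsics" (4x4, takes a point from camera to world coordinates). Camera axes: x right, y up, looking along -z (the intrinsics and any distortion apply to the point x, -y, -z); pixel columns grow to the right and rows downward; lengths in m; the calibration is good to about 2 mm. A picture is of the moment at which its call begins. camera_model takes no time and is no camera call.
- r.job_done(): hands the job in; it is judged then, once.
The state is a dict: "t": time; "joint_pos": joint angles; "qvel": joint speeds; "joint_efforts": joint torques, N m; "tcp_pos": TCP position; "ee_rot": TCP orientation; "ft_force": force on the tool from outside, world axes, zero at the start; "moment": the same for the moment, N m; "opening": opening from 0.0 (shut) to 1.0 (fully open); "grip_force": force on a finger pad.
Only numpy, scipy, OpenCV 4.12 (cv2) and the standard library are available. Lean on these libraries where they do the work, as an engineer would, in place of code of your own. Each camera call takes 0.05 s, during which the arm holds its last target. There are 200 camera calls.

## Task

Put the knobbed steel sample holder away: set it down gently and upright in the round nest in the open part of the grey slide-top box and let go of it. Then slide the box's lid shut along its grooves, pushing it over the sprung ridge until it has snapped past and is fully home against the end of the box; push steadily and ease off as soon as it snaps, so that it is not driven into the end wall with more than about 25 N nor levered in its grooves; leave the other things on the bench where they are, and let go.

Things in the scene. Friction and masses are not known exactly. Their poses are not given: they have to be found in the camera images.
- box: grey slide-top box, fixed to the bench, 190 long (its x) x 90 wide (y) x 47 high (z up); origin at the centre of its underside. The lid closes along box +x. Floor 4 thick, side walls 11 thick (inside y -34 to +34). Lid grooves in the side walls at z 36 to 42.5, 79 wide, under lips that leave 68 free between them.
- endwall: the box's end wall at +x, fixed to it, 6 thick, 47 high; its origin is on its inner face at box (89, 0, 36), axes as the box's. The lid's front edge stops against it, where the force rises steeply (tens of N per mm).
- mouth (a point): middle of the open -x end of the box, at box (-95, 0, 36), where the lid enters its grooves; the wall below it is only 30 high and carries the ridge.
- nest (a point): centre of the round nest on the box's floor, at box (36, 0, 4): a black rubber ring, 48 inside and 58 outside diameter, 5 high. With the lid open the free space reaches 50 from here along box x either way, but only 34 along box y: keep the fingers in line along box x there and open them only partly (to about 45) when letting go.
- lid: grey sliding lid, loose in the grooves: plate 184 (x) x 76 (y) x 5 thick, 110 g, slippery; origin at the centre of the plate's underside, axes as the box's. Starts 105 to 118 out of the mouth on the -x side, its tail drooping up to 4. Fully home its origin is at box (-3, 0, 36) and its +x edge touches the end wall. Play in the channel about 1.5 each way.
- rib (a point): lowest point of the rounded rib under the lid's tail, at lid (-77, 0, -4.5), 38 wide along y; in the last 15 or so of travel it must be forced over the box's ridge.
- tab (a point): top middle of the lid's grip tab, at lid (-78, 0, 23): an upright block 12 thick along x, 40 wide along y, 18 high above the plate. Best pushed with closed fingers on its -x face, low down, so that the lid can snap ahead of them; a gripper clamped on the tab holds the tail down on the ridge and is thrown into the end wall with it at the snap.
- ridge (a joint): how far the sprung ridge is pressed down, in m (0 up, 0.0065 lowest): a bar 37 wide across the mouth, crest at box x = -84, z = 35.5, ramped on the mouth side. From 14 mm before home the rib climbs the ramp against a growing push (up to 12 to 19 N) and presses the ridge 2.5 to 4 mm down; past the crest, 4 mm before home, the force drops and the ridge drives the lid home (about 5 N).
- holder: knobbed steel sample holder, 140 g: a steel disc 40 dia x 12 high with a brass knob 18 dia x 14 high on top (26 in all); origin at the centre of its underside, z up. Stands on the bench to the robot's left.
- cover: plain flat steel disc without knob, 44 dia x 9 high, a bystander; origin at the centre of its underside, z up
- jar: closed glass jar, 46 dia x 60 high, a bystander; origin at the centre of its underside, z up
- brush: small wooden-handled brush, 170 long, lying along its x, a bystander
- spatula: steel spatula, 180 long, lying along its x, a bystander
- weight: steel calibration weight with a small neck and head, 32 dia x 46 high, a bystander; origin at the centre of its underside
- beaker: open glass beaker, 68 dia x 85 high, a bystander; origin at the centre of its underside
Mind the look-alikes: they are no part of the job. Leave any pink or purple look-alike of the holder alone.

How it is judged:
On the way:
1. the holder stands upright in the nest, released, with the lid still open (horizontal distance between holder and nest below 0.007 m and z of holder in the frame of box below 0.0065 m and angle between holder's own z axis and vertical below 0.1 rad and contact force between the fingers and holder below 0.05 N and linear speed of holder below 0.02 m/s and x of lid in the frame of box below -0.08 m), for 0.2 s.
At the end, for the whole second after the job is handed in: The lid lies level in its grooves, its front edge within 2 mm of the end wall, with the ridge sprung up (pressed less than 2.5 mm) behind the rib; the holder stands upright in the nest (within 7 mm of its centre, on the floor); all at rest and released (x of lid in the frame of box above -0.005 m and value of joint ridge below 0.0025 m and angle between the z axis of lid and the z axis of box, either way round below 0.035 rad and z of lid in the frame of box between 0.034 and 0.04 m and horizontal distance between holder and nest below 0.007 m and z of holder in the frame of box below 0.0065 m and angle between holder's own z axis and vertical below 0.1 rad and linear speed of each of lid, holder below 0.01 m/s); the robot touches nothing.
It fails at once if the lid is rammed into the end wall (over 25 N) (contact force between lid and endwall above 25 N).
It fails at once if the lid is levered or pressed in the box (over 70 N) (contact force between lid and box above 70 N).
It fails at once if the holder is dropped or rammed into the box (over 40 N) (contact force between holder and box above 40 N).
It fails at once if a bystander is moved by more than 20 mm (distance of any of cover, jar, brush, spatula, weight, beaker from where it was at the start of the episode above 0.02 m).
It also fails if it takes over 64 s, if anything falls off the work surface, if the arm or the gripper's body presses on something with over 40 N, if the wrist force passes 120 N, or if a joint passes its speed limit or range.

## Working session

There is one attempt and no reset: what is moved stays moved. The work goes in short steps, Python scripts to look and compute and a tool call to move; the robot and the scene stay as the last step left them, time stands still between calls to the robot, and variables do not carry over. Pictures are saved under pics/ and viewed, at most 11 in all, crops included, and the job is handed in when it is done.

Besides the shell and the picture viewer there is one more tool, called as name(argument=value, ...), one argument or row to a line, values as JSON. send_rows: Moves the arm, as the interface text tells. Its arguments: {"type":"object","properties":{"series":{"type":"array"},"hand":{"type":"number"},"force":{"type":"number"}},"required":["series"]}

```bash
mkdir -p pics
cat > h.py <<'E'
import numpy as np, cv2
from plant import sensors, cams, r
def save(n,f):
    im=cams.capture(n); cv2.imwrite('pics/'+f,im[:,:,::-1]); return im
def ray(n,uv):
    m=cams.camera_model(n); K=np.array(m['mtx']); k=m['k1']; E=np.array(m['extrinsics'])
    d=np.array([(uv[0]-K[0,2])/K[0,0],(uv[1]-K[1,2])/K[1,1]]); s=d.copy()
    for _ in range(30): s=d/(1+k*(s@s))
    v=E[:3,:3]@np.array([s[0],-s[1],-1]); return E[:3,3],v/np.linalg.norm(v)
def plane(n,uv,z):
    o,v=ray(n,uv); return o+v*(z-o[2])/v[2]
def tri(a,uva,b,uvb):
    o,v=ray(a,uva); p,w=ray(b,uvb)
    s=np.linalg.lstsq(np.c_[v,-w],p-o,rcond=None)[0]
    A=o+v*s[0];B=p+w*s[1]; return (A+B)/2,np.linalg.norm(A-B)
def proj(n,P):
    m=cams.camera_model(n); K=np.array(m['mtx']); E=np.array(m['extrinsics'])
    q=E[:3,:3].T@(np.array(P)-E[:3,3]); s=np.array([q[0],-q[1]])/-q[2]
    s=s*(1+m['k1']*(s@s)); return np.array([K[0,0]*s[0]+K[0,2],K[1,1]*s[1]+K[1,2]])
E
python3 - <<'E'
from h import *
save('top','top0.png');save('side','side0.png')
s=sensors.sense();print(s);print(r.pinch_z)
for n in('top','side'):print(cams.camera_model(n))
E
```

```text
{'t': 0.1, 'joint_pos': array([ 1.06336611,  0.43516167,  0.02499088,  1.5739855 , -0.01159103,
        1.13403893, -0.07507539]), 'qvel': array([ 2.62854003e-05, -2.03925984e-04,  6.46768250e-04, -1.69684037e-03,
       -8.84604761e-04, -2.77495849e-04, -2.83051522e-04]), 'joint_efforts': array([ 3.60712911e-03, -6.69127035e+01,  9.88312438e-01, -3.15142930e+01,
       -6.03558496e-02,  3.74735962e-02,  8.89594139e-05]), 'tcp_pos': array([ 0.24592081, -0.57408143,  0.22602645]), 'ee_rot': array([-6.91086987e-04,  9.79589330e-01,  2.01008008e-01, -2.16775730e-04]), 'ft_force': array([ 0.78530004,  0.47091634, -1.07453214]), 'moment': array([ 0.01856249, -0.02989662,  0.02443036]), 'grip_force': 0.0, 'opening': 1.003060301675784}
0.0188
{'mtx': array([[467.73048778,   0.        , 320.44475709],
       [  0.        , 467.73048778, 238.3498628 ],
       [  0.        ,   0.        ,   1.        ]]), 'k1': 0.016985405670912737, 'extrinsics': array([[ 1.98457434e-02,  9.96401897e-01, -8.23978473e-02,
         4.89392395e-01],
       [-9.99802191e-01,  1.98864794e-02, -3.26366787e-04,
         6.68240132e-02],
       [ 1.31341060e-03,  8.23880253e-02,  9.96599462e-01,
         9.06193007e-01],
       [ 0.00000000e+00,  0.00000000e+00,  0.00000000e+00,
         1.00000000e+00]])}
{'mtx': array([[527.13937642,   0.        , 330.74616085],
       [  0.        , 527.13937642, 243.96656207],
       [  0.        ,   0.        ,   1.        ]]), 'k1': -0.010844423816354486, 'extrinsics': array([[-0.70611631,  0.48955997, -0.51159632,  0.03882984],
       [-0.70796597, -0.47426316,  0.52331506,  0.59607972],
       [ 0.01356282,  0.73171408,  0.68147674,  0.74813934],
       [ 0.        ,  0.        ,  0.        ,  1.        ]])}
```

View pics/top0.png

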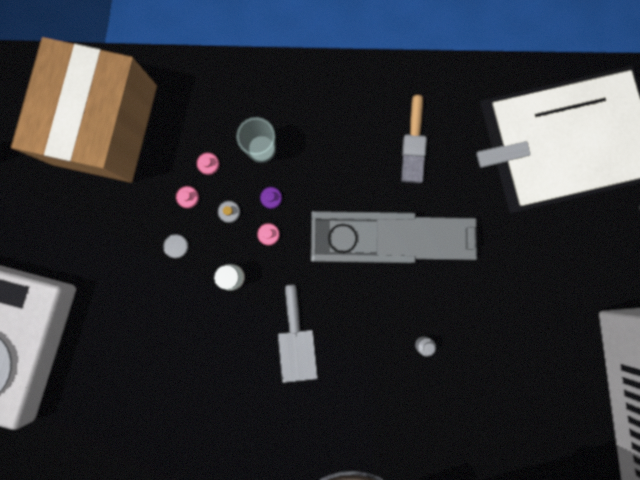

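View pics/side0.png

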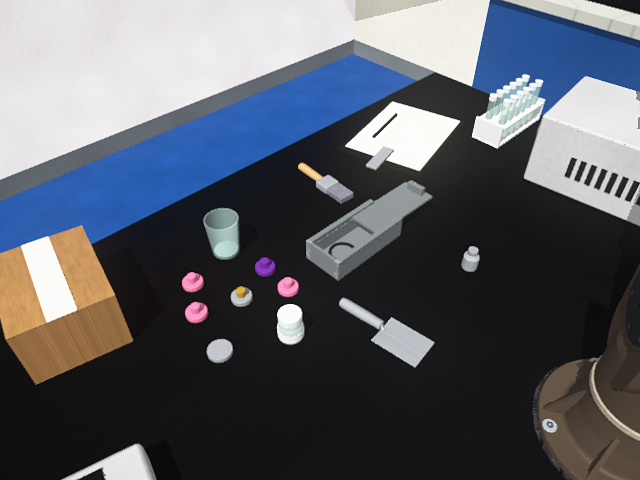

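Top view candidates for the holder: the grey disc with a brass knob (229,211) is the choice. The others are pink (207,163), (187,197) and (268,234), purple (270,198), the plain cover (175,246) and the weight (425,346). The box is at (312–415, 212–262) with its end wall on the left. The lid's tail is at (476,238), with the tab at (470,238).

Run:
```python
from h import *
t=cv2.imread('pics/top0.png');s=cv2.imread('pics/side0.png')
a=cv2.resize(t[180:240,195:275],None,fx=5,fy=5,interpolation=cv2.INTER_CUBIC)
b=cv2.resize(s[255:315,200:280],None,fx=5,fy=5,interpolation=cv2.INTER_CUBIC)
c=cv2.resize(t[200:275,300:490],(800,300),interpolation=cv2.INTER_CUBIC)
cv2.imwrite('pics/c1.png',np.vstack([np.hstack([a,b]),c]))
cv2.imwrite('pics/c2.png',cv2.resize(s[170:285,295:445],(780,598),interpolation=cv2.INTER_CUBIC))
def brass(im,x0,x1,y0,y1):
    h=cv2.cvtColor(im,cv2.COLOR_BGR2HSV)[y0:y1,x0:x1]
    m=((h[...,0]>8)&(h[...,0]<32)&(h[...,1]>110)&(h[...,2]>60)).astype(np.uint8)
    M=cv2.moments(m,True);print(m.sum());return np.array([M['m10']/M['m00']+x0,M['m01']/M['m00']+y0])
u=brass(t,210,250,190,232);v=brass(s,222,262,275,315);print('brass',u,v,tri('top',u,'side',v))
def blob(im,x0,x1,y0,y1,th):
    g=cv2.cvtColor(im,cv2.COLOR_BGR2GRAY)[y0:y1,x0:x1]
    c=max(cv2.findContours((g>th).astype(np.uint8),cv2.RETR_EXTERNAL,cv2.CHAIN_APPROX_NONE)[0],key=cv2.contourArea)+np.array([x0,y0]);return c
c=blob(t,210,250,190,232,50);e=cv2.fitEllipse(c);print('disc top',e,plane('top',e[0],.012))
c=blob(s,222,262,275,315,50);print('disc side',cv2.boundingRect(c),cv2.minEnclosingCircle(c))
c=blob(t,295,500,195,280,40)
print('box+lid top',cv2.approxPolyDP(c,4,True)[:,0].tolist(),cv2.minAreaRect(c))
c=blob(s,295,445,170,285,40)
print('box side',cv2.approxPolyDP(c,4,True)[:,0].tolist())
```

```text
56
100
brass [227.23214286 210.39285714] [240.51 291.35] (array([0.61260151, 0.24615826, 0.01782456]), np.float64(0.0009339956862707914))
disc top ((228.13174438476562, 211.22824096679688), (22.185266494750977, 22.302284240722656), 83.25955963134766) [0.6121706  0.24588333 0.012     ]
disc side (230, 286, 23, 21) ((241.2083282470703, 296.4166564941406), 11.319717407226562)
box+lid top [[311, 211], [313, 262], [477, 258], [473, 217]] ((393.6163635253906, 237.04049682617188), (167.2975616455078, 52.00859832763672), 0.7440592050552368)
box side [[444, 170], [371, 171], [380, 182], [400, 184], [306, 239], [306, 258], [339, 280], [400, 234], [402, 219], [432, 198], [418, 183], [438, 181]]
```

View pics/c1.png

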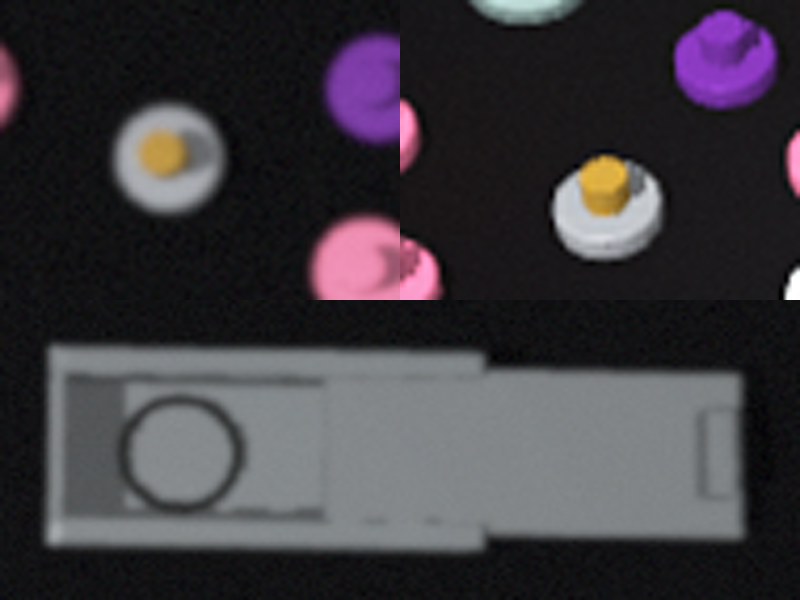

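View pics/c2.png

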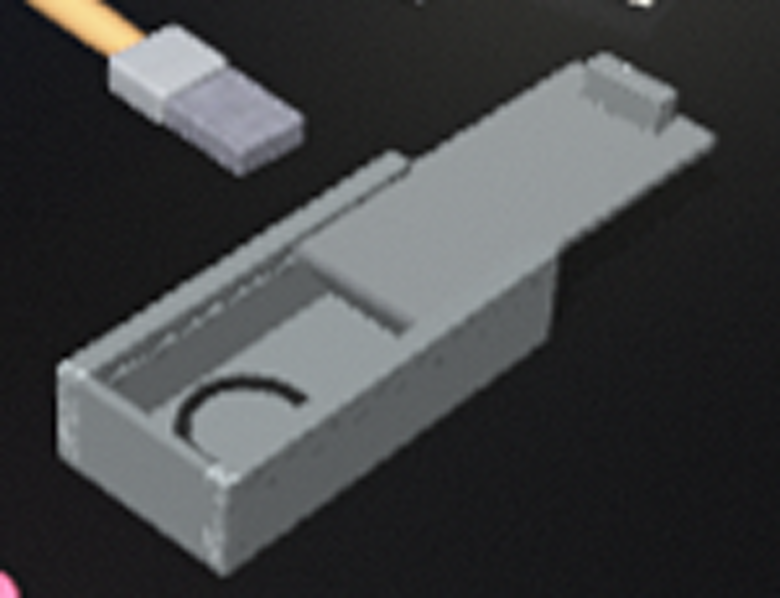

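The crops confirm the holder: a light grey disc with a brass knob, at top (229,211) and side (241,296). The box's end-wall corners, the nest ring and the tab all show clearly.

Run:
```python
from h import *
c=lambda x,y:np.array([300+(x+.5)/(800/190)-.5,200+(y-300+.5)/4-.5])
d=lambda x,y:np.array([295+(x+.5)/5.2-.5,170+(y+.5)/5.2-.5])
for n,a,b in [('A +x far',(48,347),(66,363)),('B +x near',(47,547),(230,480)),('C -x far',(485,352),(408,160)),('D -x near',(485,551),(558,247)),('lidtail near',(743,540),(715,140)),('ringfar... ',(243,455),(303,402))]:
    print(n,tri('top',c(*a),'side',d(*b)),plane('top',c(*a),.047))
P=[plane('top',c(*a),.047) for a in [(48,347),(47,547),(485,352),(485,551)]]
ex=(P[0]+P[1]-P[2]-P[3])/2;print('len',np.linalg.norm(ex),'w',np.linalg.norm(P[0]-P[1]),np.linalg.norm(P[2]-P[3]))
ex/=np.linalg.norm(ex);ey=np.array([-ex[1],ex[0],0]);O=sum(P)/4;O[2]=0
print('O',O,'ang',np.degrees(np.arctan2(ex[1],ex[0])),'nest',O+.036*ex)
print('ring',plane('top',c(182.5,455),.009))
f=lambda q:((q-O)@ex,(q-O)@ey)
print('ring in box',f(plane('top',c(182.5,455),.009)))
print('tail',f(plane('top',c(743,373),.041)),f(plane('top',c(743,540),.041)),'lidfront',f(plane('top',c(325,450),.041)))
for z in(.055,.059):print('tab',f(plane('top',c(698,452),z)),f(plane('top',c(740,452),z)))
# grey-edge brass knob again: knob top center
print('knob top',plane('top',[227.2,210.4],.026), plane('side',d(0,0),0)[:0])
s=sensors.sense();print(s['tcp_pos'])
```

```text
A +x far (array([0.60804516, 0.08378446, 0.04801688]), np.float64(0.005283155071856392)) [0.61019579 0.08555243 0.047     ]
B +x near (array([0.51754009, 0.08390662, 0.04991125]), np.float64(0.00010303954993790334)) [0.51767491 0.08399855 0.047     ]
C -x far (array([ 0.60979577, -0.11109419,  0.03769433]), np.float64(0.008337644361329387)) [ 0.61167752 -0.10655076  0.047     ]
D -x near (array([ 0.5201367 , -0.10649394,  0.04682009]), np.float64(0.001207903891333798)) [ 0.5196668  -0.10684957  0.047     ]
lidtail near (array([ 0.52801124, -0.22313951,  0.03341412]), np.float64(0.0011180654769377169)) [ 0.5269883  -0.21899275  0.047     ]
ringfar...  (array([ 0.56474324, -0.0056738 , -0.00194407]), np.float64(0.0029290822802419485)) [ 0.56173981 -0.00087113  0.047     ]
len 0.19148353012508448 w 0.09253393285200674 0.09201120175684134
O [ 0.56480376 -0.01096234  0.        ] ang 90.51969679524473 nest [5.64477225e-01 2.50361809e-02 1.04364143e-17]
ring [0.56438773 0.02378405 0.009     ]
ring in box (np.float64(0.034748736950310284), np.float64(0.00010085245872967213))
tail (np.float64(-0.21096623560037625), np.float64(-0.03819400037866874)) (np.float64(-0.20967709795659462), np.float64(0.03945636931824285)) lidfront (np.float64(-0.026492554512501605), np.float64(-0.0002504103159275451))
tab (np.float64(-0.1862581923220468), np.float64(0.00012271816090393155)) (np.float64(-0.20439496536390647), np.float64(-7.44440748112484e-05))
tab (np.float64(-0.18501417201192955), np.float64(0.0004731909422241619)) (np.float64(-0.20306571515700775), np.float64(0.000276955228385792))
knob top [0.61179436 0.24489954 0.026     ] []
[ 0.24592081 -0.57408143  0.22602645]
```

send_rows(
  series=[
    [[3.5, -3.3, 0, 8], [3.0, -3.7, 0, 8], [2.5, -4.1, 0, 6.7], [1.9, -4.4, 0, 0], [1.9, -4.4, 0, 0], [1.9, -4.4, 0, 0], [1.9, -4.4, 0, 0], [1.9, -4.4, 0, 0]],
  ],
  hand=0.36,
)

```text
t: 0.9
tcp_pos: [0.3975, -0.2203, 0.2267]
ee_rot: [0.0, 1.0, 0.004, -0.0]
ft_force: [1.2, -0.9, 0.4]
opening: 0.378
grip_force: 0.0
```

send_rows(
  series=[
    [[1.9, -4.3, 0, 0], [1.9, -4.3, 0, 0], [1.9, -4.3, 0, 0], [1.9, -4.3, 0, 0], [1.9, -4.3, 0, 0], [1.9, -4.3, 0, 0], [1.9, -4.3, 0, 0], [1.9, -4.3, 0, 0]],
  ],
)

```text
t: 1.7
tcp_pos: [0.5467, 0.1247, 0.2265]
ee_rot: [0.0, 1.0, 0.004, -0.0]
ft_force: [1.1, -1.3, -0.1]
opening: 0.358
grip_force: 0.0
```

send_rows(
  series=[
    [[0, 0, 0, 0], [0, 0, 0, 0]],
  ],
)

```text
t: 1.9
tcp_pos: [0.5461, 0.1241, 0.226]
ee_rot: [0.0, 1.0, 0.006, -0.001]
ft_force: [-0.8, -0.0, 0.2]
opening: 0.361
grip_force: 0.0
```

send_rows(
  series=[
    [[1.7, -3.0, 0, 0], [1.7, -3.0, 0, 0], [1.7, -3.0, 0, 0], [1.6, -3.1, 2, 0], [0, 0, 4, 0], [0, 0, 4, 0], [0, 0, 4, 0], [0, 0, 3, 0]],
  ],
)

```text
t: 2.7
tcp_pos: [0.6115, 0.2414, 0.0541]
ee_rot: [0.001, 1.0, 0.003, -0.001]
ft_force: [-1.3, 0.7, -0.4]
opening: 0.361
grip_force: 0.0
```

Run:
```python
from h import *
s=sensors.sense();print(s['tcp_pos'])
save('side','s1.png')
s=cv2.imread('pics/s1.png');cv2.imwrite('pics/s1c.png',cv2.resize(s[200:320,160:320],(800,600),interpolation=cv2.INTER_CUBIC))
p=sensors.sense()['tcp_pos'];print('tcp',proj('side',p),'below', proj('side',[p[0],p[1],.026]))
```

```text
[0.61152202 0.24143055 0.05407859]
tcp [242.25678652 278.87050176] below [243.54722006 287.64190664]
```

View pics/s1c.png

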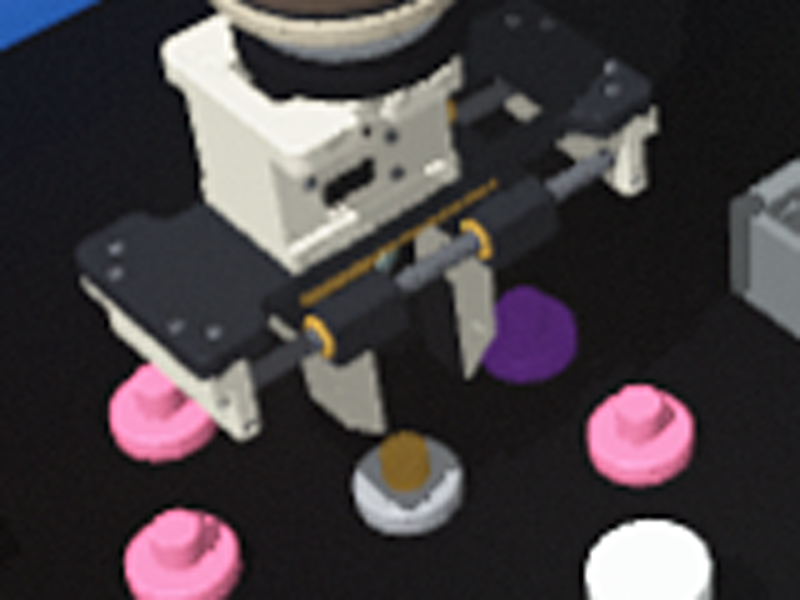

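The side view shows the fingers straddling the holder along world y. The brass knob is at (240.5,288) and the tips' centre is about 3 px to its right. I shift 4 mm to +y and go down.

send_rows(
  series=[
    [[0.05, -0.4, 1.0, 0], [0, 0, 1.0, 0], [0, 0, 1.0, 0], [0, 0, 0.5, 0], [0, 0, 0.4, 0], [0, 0, 0, 0], [0, 0, 0, 0]],
  ],
)

```text
t: 3.45
tcp_pos: [0.6131, 0.2487, 0.0181]
ee_rot: [-0.0, 1.0, 0.004, 0.0]
ft_force: [0.7, -0.2, -0.8]
opening: 0.362
grip_force: 0.0
```

send_rows(
  series=[
    [[0, 0, 0, 0], [0, 0, 0, 0], [0, 0, 0, 0], [0, 0, 0, 0], [0, 0, 0, 0], [0, 0, 0, 0]],
  ],
  hand=0,
  force=15,
)

```text
t: 4.05
tcp_pos: [0.613, 0.2486, 0.018]
ee_rot: [-0.0, 1.0, 0.004, 0.0]
ft_force: [-0.4, -0.5, 3.0]
opening: 0.185
grip_force: 15.0
```

send_rows(
  series=[
    [[0, 0, -1, 0], [0, 0, -3, 0], [0, 0, -3.5, 0], [0, 0, -3.5, 0], [-1.0, 4.4, 0, 0], [-1.0, 4.5, 0, 0], [-1.0, 4.5, 0, 0], [-1.0, 4.5, 0, 0]],
  ],
)

```text
t: 4.85
tcp_pos: [0.5736, 0.0677, 0.1282]
ee_rot: [0.0, 1.0, 0.004, 0.0]
ft_force: [1.0, 0.4, -1.0]
opening: 0.185
grip_force: 15.0
```

send_rows(
  series=[
    [[-1.0, 4.5, 0, 0], [0, 0, 0, 0], [0, 0, 2, 0], [0, 0, 1, 0], [0, 0, 0, 0], [0, 0, 0, 0]],
  ],
)

```text
t: 5.45
tcp_pos: [0.5647, 0.0248, 0.0978]
ee_rot: [-0.0, 1.0, 0.005, -0.0]
ft_force: [-0.0, -0.3, -0.3]
opening: 0.184
grip_force: 15.0
```

Run:
```python
from h import *
p=sensors.sense()['tcp_pos'];print(p)
save('side','s2.png');save('top','t2.png')
s=cv2.imread('pics/s2.png');t=cv2.imread('pics/t2.png')
cv2.imwrite('pics/s2c.png',np.hstack([cv2.resize(s[170:290,290:410],(480,480),interpolation=cv2.INTER_CUBIC),cv2.resize(t[200:280,300:353],(318,480),interpolation=cv2.INTER_CUBIC)]))
h=cv2.cvtColor(s,cv2.COLOR_BGR2HSV);h[:,:290]=0;h[:,420:]=0;h[:180]=0;h[290:]=0
print('tcp',proj('side',p))
```

```text
[0.56469761 0.02480991 0.09784115]
tcp [343.4118134  216.57509207]
```

View pics/s2c.png

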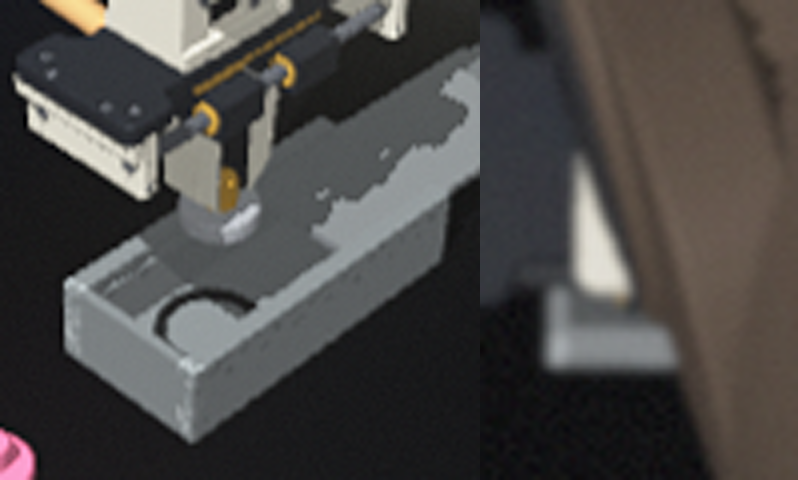

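The side view shows the holder upright in the grip with its disc centred at about (344.4,224). The ring's left edge is at about 328.4 and its top edge at about 241.4. I compare these with the projections.

Run:
```python
from h import *
a=np.linspace(0,2*np.pi,200)
def ext(c,rr,zs):
    q=np.array([proj('side',[c[0]+rr*np.cos(t),c[1]+rr*np.sin(t),z]) for t in a for z in zs]);return q.min(0),q.max(0)
print('ring pred',ext((.5645,.0245),.029,[.009]),'seen min (328.4,241.4)')
print('disc pred',ext((.5647,.0248),.020,[.0798,.0918]),'seen u',290+np.array([178,260])/4-.4,'vmax',170+245/4-.4)
for d in ([.001,0,0],[0,.001,0]):
    print(d,proj('side',np.array([.5647,.0248,.08])+d)-proj('side',[.5647,.0248,.08]), proj('side',np.array([.5647,.0248,.009])+d)-proj('side',[.5647,.0248,.009]))
s=cv2.imread('pics/s2.png'); g=cv2.cvtColor(s,cv2.COLOR_BGR2GRAY)
print(g[222,325:365]);print(g[240:252,342])
print(g[250:251,322:340], g[236:250,340:350].T)
```

```text
ring pred (array([328.01689847, 240.42021026]), array([356.54362269, 260.11312106])) seen min (328.4,241.4)
disc pred (array([332.83692952, 212.35672891]), array([353.70351491, 230.52906211])) seen u [334.1 354.6] vmax 230.85
[0.001, 0, 0] [-0.36974491 -0.24188857] [-0.35256721 -0.24360573]
[0, 0.001, 0] [-0.35852312  0.23400293] [-0.34284494  0.23638407]
[ 28  26  25  29  27  27  25  29  46  82 110 114 113 113 113 112 112 120
 134 118 106 102 107 106 107 106 156 200 205 166  98  82  83  83  84  84
  85  84  85  85]
[ 88  77  48  26  46 124 159 155 154 156 154 156]
[[158 145 152 156 154 158 126  60  37  76 147 159 156 154 156 154 154 153]] [[ 80  82  84  88  89  80  50  30  64 131 159 155 155 154]
 [ 82  84  86  87  88  75  42  25  67 134 158 155 156 154]
 [ 83  85  86  86  88  77  48  26  46 124 159 155 154 156]
 [ 86  87  86  87  87  80  54  25  32  81 137 157 153 153]
 [ 85  87  85  88  87  77  51  27  31  65 132 160 156 154]
 [ 85  88  87  86  86  87  61  27  32  67  98 138 159 155]
 [ 87  87  86  86  86  90  66  30  27  56  80  95 137 156]
 [ 86  89  88  85  86  89  67  33  26  53  80  83 130 158]
 [ 87  85  85  87  85  87  77  46  26  38  74  86  96 135]
 [ 86  86  87  85  86  88  88  64  33  29  57  81  81 109]]
```

send_rows(
  series=[
    [[-0.05, -0.05, 2.0, 0], [0, 0, 2.0, 0], [0, 0, 1.5, 0], [0, 0, 0.8, 0], [0, 0, 0.3, 0], [0, 0, 0.2, 0], [0, 0, 0.2, 0], [0, 0, 0.2, 0]],
  ],
)

```text
t: 6.35
tcp_pos: [0.5648, 0.0248, 0.0263]
ee_rot: [-0.0, 1.0, 0.004, 0.001]
ft_force: [0.1, -0.3, -1.9]
opening: 0.187
grip_force: 15.0
```

send_rows(
  series=[
    [[0, 0, 0.1, 0], [0, 0, 0.1, 0], [0, 0, 0.1, 0], [0, 0, 0, 0]],
  ],
)

```text
t: 6.75
tcp_pos: [0.5642, 0.0247, 0.0226]
ee_rot: [0.0, 1.0, 0.004, -0.0]
ft_force: [0.0, -0.4, -1.4]
opening: 0.19
grip_force: 15.0
```

send_rows(
  series=[
    [[0, 0, 0.05, 0], [0, 0, 0.05, 0], [0, 0, 0, 0], [0, 0, 0, 0]],
  ],
)

```text
t: 7.15
tcp_pos: [0.5643, 0.0247, 0.0219]
ee_rot: [0.0, 1.0, 0.004, 0.0]
ft_force: [-0.3, -0.2, 3.5]
opening: 0.187
grip_force: 15.0
```

Contact at 3.5 N. I release to about 40 mm, wait, then lift.

send_rows(
  series=[
    [[0, 0, 0, 0], [0, 0, 0, 0], [0, 0, 0, 0], [0, 0, 0, 0], [0, 0, 0, 0]],
  ],
  hand=0.42,
)

```text
t: 7.65
tcp_pos: [0.5643, 0.0247, 0.0217]
ee_rot: [0.0, 1.0, 0.004, 0.0]
ft_force: [-0.8, -0.4, -0.0]
opening: 0.417
grip_force: 0.0
```

send_rows(
  series=[
    [[0, 0, -0.5, 0], [0, 0, -1.5, 0], [0, 0, -3, 0], [0, 0, -4, 0], [0, 4, -3, 0], [0, 4, 0, 0], [0, 4.5, 0, 0], [0, 4.5, 0, 0]],
  ],
)

```text
t: 8.45
tcp_pos: [0.5657, -0.1468, 0.1427]
ee_rot: [0.0, 1.0, 0.005, 0.001]
ft_force: [0.6, 0.0, 0.6]
opening: 0.422
grip_force: 0.0
```

send_rows(
  series=[
    [[0, 4.5, 0, 8], [0, 0, 0, 8.5], [0, 0, 0, 8.5], [0, 0, 0, 8.5], [0, 0, 0, 8.5], [0, 0, 0, 8.5], [0, 0, 0, 8.5], [0, 0, 0, 8.5]],
  ],
  hand=0,
)

```text
t: 9.25
tcp_pos: [0.5661, -0.1901, 0.1421]
ee_rot: [-0.0, 0.832, -0.554, 0.0]
ft_force: [-0.2, 0.5, -0.8]
opening: 0.002
grip_force: 0.0
```

Run:
```python
from h import *
s0=sensors.sense();print(s0['tcp_pos'],s0['ee_rot'],s0['joint_pos'],s0['t'])
save('side','s3.png');save('top','t3.png')
s=cv2.imread('pics/s3.png');t=cv2.imread('pics/t3.png')
cv2.imwrite('pics/s3c.png',np.vstack([np.hstack([cv2.resize(s[170:290,290:450],(480,360),interpolation=cv2.INTER_CUBIC),cv2.resize(t[200:280,303:373],(315,360),interpolation=cv2.INTER_CUBIC)]),cv2.resize(t[205:270,400:560],(795,240))]))
```

```text
[ 0.56609582 -0.19012282  0.14209808] [-1.54224641e-04  8.32194156e-01 -5.54484317e-01  6.39138428e-05] [ 0.20664404  0.4694811   0.03962407  1.74686384 -0.02274449  0.92546393
 -2.49062055] 9.25
```

View pics/s3c.png

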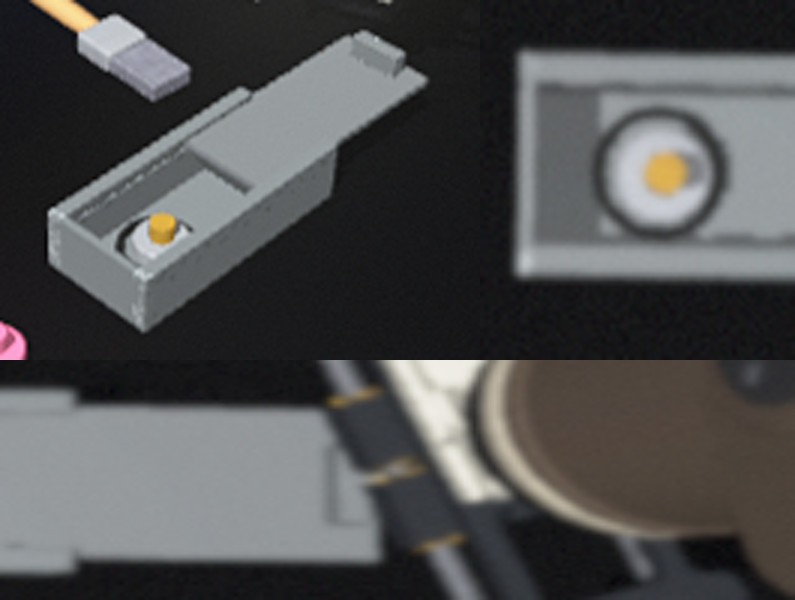

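The holder sits centred in the nest: the knob and disc lie inside the ring in both views, and the lid has not moved. Joint 7 would run out of range turning this way, so I turn back the other way.

send_rows(
  series=[
    [[0, 0, 0, -8.5], [0, 0, 0, -8.5], [0, 0, 0, -8.5], [0, 0, 0, -8.5], [0, 0, 0, -8.5], [0, 0, 0, -8.5], [0, 0, 0, -8.5], [0, 0, 0, -8.5]],
  ],
)

```text
t: 10.15
tcp_pos: [0.5661, -0.1903, 0.142]
ee_rot: [0.0, 1.0, 0.014, 0.0]
ft_force: [-0.6, -1.0, -0.8]
opening: 0.004
grip_force: 0.0
```

send_rows(
  series=[
    [[0, 0, 0, -8.5], [0, 0, 0, -8.5], [0, 0, 0, -8.5], [0, 0, 0, -8.5], [0, 0, 0, -8.5], [0, 0, 0, -8.5], [0, 0, 0, -8.5], [0, 0, 0, -8.5]],
  ],
)

```text
t: 10.95
tcp_pos: [0.5661, -0.1905, 0.1421]
ee_rot: [0.0, 0.821, 0.571, 0.0]
ft_force: [-0.5, -0.2, 0.4]
opening: 0.005
grip_force: 0.0
```

send_rows(
  series=[
    [[0, 0, 0, -8.5], [0, 0, 0, -8.5], [0, 0, 0, -4.8], [-3.2, 0, 0, 0], [-3.2, 0, 0, 0], [0, 0, 2, 0], [0, 0, 0, 0]],
  ],
)

```text
t: 11.65
tcp_pos: [0.5652, -0.2554, 0.1198]
ee_rot: [-0.001, 0.702, 0.713, -0.001]
ft_force: [-0.4, -0.4, -0.5]
opening: 0.004
grip_force: 0.0
```

send_rows(
  series=[
    [[0, 0.1, 3, 0], [0, 0, 2.5, 0], [0, 0, 1.5, 0], [0, 0, 0.4, 0], [0, 0, 0, 0], [0, 0, 0, 0]],
  ],
)

```text
t: 12.25
tcp_pos: [0.5689, -0.2542, 0.049]
ee_rot: [0.001, 0.702, 0.712, 0.0]
ft_force: [-0.5, -0.3, 0.1]
opening: 0.005
grip_force: 0.0
```

send_rows(
  series=[
    [[0.6, 0, 0, 0], [0.6, 0, 0, 0], [0.6, 0, 0, 0], [0.5, 0, 0, 0], [0.4, 0, 0, 0], [0.4, 0, 0, 0], [0.4, 0, 0, 0], [0, 0, 0, 0]],
  ],
)

```text
t: 13.05
tcp_pos: [0.5676, -0.2188, 0.0479]
ee_rot: [0.0, 0.702, 0.712, 0.0]
ft_force: [0.0, -0.2, -0.7]
opening: 0.007
grip_force: 0.0
```

Run:
```python
from h import *
save('side','s4.png')
s=cv2.imread('pics/s4.png')
cv2.imwrite('pics/s4c.png',cv2.resize(s[130:270,330:470],(600,600),interpolation=cv2.INTER_CUBIC))
print(sensors.sense()['ft_force'])
```

```text
[0.45808373 0.24965412 0.32846203]
```

View pics/s4c.png

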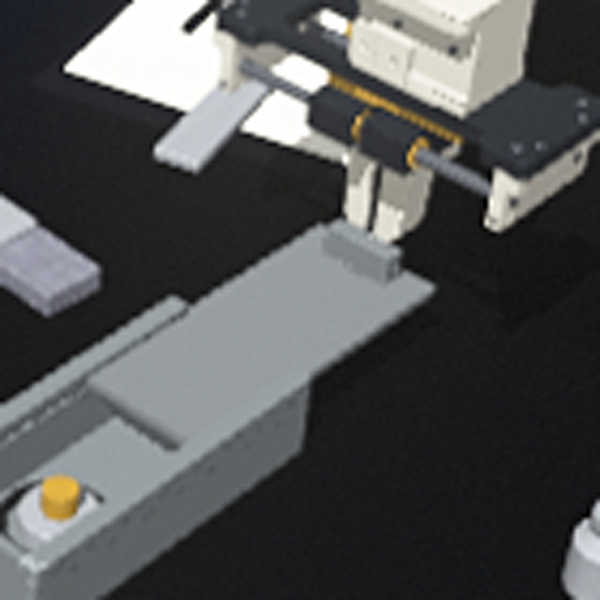

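The picture shows the closed fingers centred just behind the tab, at crop (380,225), with the tips below the tab's top. I push along the box axis.

send_rows(
  series=[
    [[0.3, -0.1, 0.2, 0], [0.6, 0, 0, 0], [1.0, 0, 0, 0], [1.0, 0, 0, 0], [1.0, 0, 0, 0], [1.0, 0, 0, 0], [1.0, 0, 0, 0], [0.6, 0, 0, 0]],
  ],
)

```text
t: 13.9
tcp_pos: [0.5656, -0.1526, 0.0458]
ee_rot: [-0.0, 0.702, 0.712, 0.0]
ft_force: [-0.2, -0.3, 0.4]
opening: 0.004
grip_force: 0.2
```

send_rows(
  series=[
    [[0.5, 0, 0, 0], [0.5, 0, 0, 0], [0.4, 0, 0, 0], [0.3, 0, 0, 0], [0.2, 0, 0, 0], [0, 0, 0, 0]],
  ],
)

```text
t: 14.5
tcp_pos: [0.5653, -0.135, 0.0457]
ee_rot: [-0.0, 0.702, 0.712, 0.0]
ft_force: [-0.4, -0.7, 0.4]
opening: 0.006
grip_force: 0.0
```

Run:
```python
from h import *
t=save('top','t5.png')[:,:,::-1];save('side','s5.png')
s=cv2.imread('pics/s5.png')
cv2.imwrite('pics/s5c.png',cv2.resize(s[150:290,300:440],(600,600),interpolation=cv2.INTER_CUBIC))
x=sensors.sense();print(x['tcp_pos'],x['ft_force'])
```

```text
[ 0.56528848 -0.13538136  0.04567197] [0.21829203 0.57729944 0.06128717]
```

View pics/s5c.png

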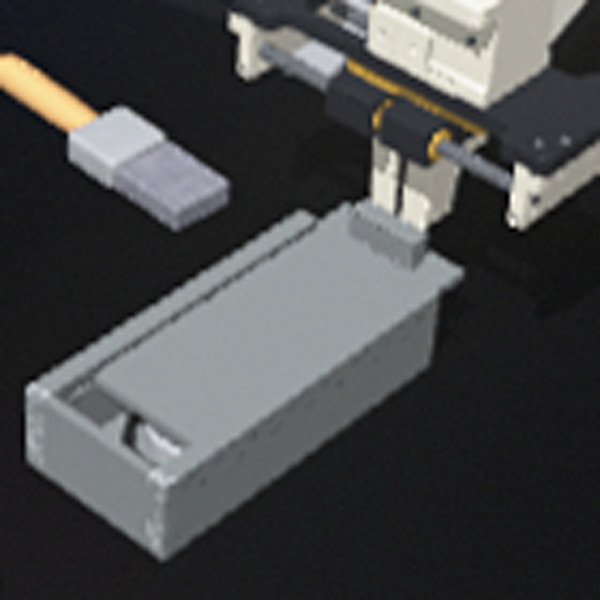

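The lid has followed, with about 30 mm of opening left by the end wall, and it lies level. Next I go to the ramp and then push in small steps while reading the force.

send_rows(
  series=[
    [[0.3, 0, 0, 0], [0.4, 0, 0, 0], [0.3, 0, 0, 0], [0.2, 0, 0, 0], [0.1, 0, 0, 0], [0.1, 0, 0, 0], [0, 0, 0, 0]],
  ],
)

```text
t: 15.3
tcp_pos: [0.5652, -0.1212, 0.0458]
ee_rot: [0.0, 0.702, 0.712, -0.0]
ft_force: [-0.1, 0.3, -0.2]
opening: 0.004
grip_force: 0.0
```

send_rows(
  series=[
    [[0.1, 0, 0, 0], [0.1, 0, 0, 0], [0.1, 0, 0, 0]],
  ],
)

```text
t: 15.6
tcp_pos: [0.5652, -0.1185, 0.0458]
ee_rot: [0.0, 0.702, 0.712, -0.0]
ft_force: [-0.1, -0.7, 1.9]
opening: 0.004
grip_force: 0.6
```

send_rows(
  series=[
    [[0.1, 0, 0, 0], [0.1, 0, 0, 0]],
  ],
)

```text
t: 15.8
tcp_pos: [0.5651, -0.1169, 0.0458]
ee_rot: [0.0, 0.702, 0.712, -0.0]
ft_force: [-0.2, -4.9, 1.7]
opening: 0.008
grip_force: 2.2
```

send_rows(
  series=[
    [[0.1, 0, 0, 0], [0.1, 0, 0, 0]],
  ],
)

```text
t: 16.0
tcp_pos: [0.5652, -0.1158, 0.0459]
ee_rot: [0.001, 0.703, 0.712, -0.001]
ft_force: [0.3, -6.8, 2.0]
opening: 0.004
grip_force: 3.8
```

send_rows(
  series=[
    [[0.1, 0, 0, 0], [0.1, 0, 0, 0]],
  ],
)

```text
t: 16.2
tcp_pos: [0.5651, -0.1149, 0.0459]
ee_rot: [0.001, 0.703, 0.711, -0.001]
ft_force: [0.3, -9.4, 3.4]
opening: 0.004
grip_force: 5.2
```

send_rows(
  series=[
    [[0.1, 0, 0, 0], [0.1, 0, 0, 0]],
  ],
)

```text
t: 16.4
tcp_pos: [0.5651, -0.1141, 0.0459]
ee_rot: [0.002, 0.703, 0.711, -0.002]
ft_force: [0.1, -13.9, 3.4]
opening: 0.002
grip_force: 6.7
```

send_rows(
  series=[
    [[0.1, 0, 0, 0], [0.05, 0, 0, 0]],
  ],
)

```text
t: 16.6
tcp_pos: [0.5651, -0.1129, 0.0459]
ee_rot: [0.002, 0.703, 0.711, -0.002]
ft_force: [-0.4, -12.1, 3.8]
opening: 0.004
grip_force: 6.4
```

send_rows(
  series=[
    [[0.05, 0, 0, 0], [0.05, 0, 0, 0]],
  ],
)

```text
t: 16.8
tcp_pos: [0.565, -0.1108, 0.0459]
ee_rot: [0.001, 0.703, 0.711, -0.001]
ft_force: [-0.5, -6.5, 2.2]
opening: 0.006
grip_force: 3.2
```

send_rows(
  series=[
    [[0.05, 0, 0, 0], [0, 0, 0, 0]],
  ],
)

```text
t: 17.0
tcp_pos: [0.565, -0.1075, 0.0457]
ee_rot: [0.0, 0.702, 0.712, -0.0]
ft_force: [-0.1, -3.2, 1.8]
opening: 0.004
grip_force: 1.9
```

send_rows(
  series=[
    [[0, 0, 0, 0], [0, 0, 0, 0]],
  ],
)

```text
t: 17.2
tcp_pos: [0.5649, -0.1074, 0.0457]
ee_rot: [0.0, 0.702, 0.712, -0.0]
ft_force: [0.1, -4.5, 1.1]
opening: 0.005
grip_force: 2.0
```

Run:
```python
from h import *
save('side','s6.png')
s=cv2.imread('pics/s6.png')
cv2.imwrite('pics/s6c.png',cv2.resize(s[150:290,300:440],(600,600),interpolation=cv2.INTER_CUBIC))
```

```text
(no output)
```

View pics/s6c.png

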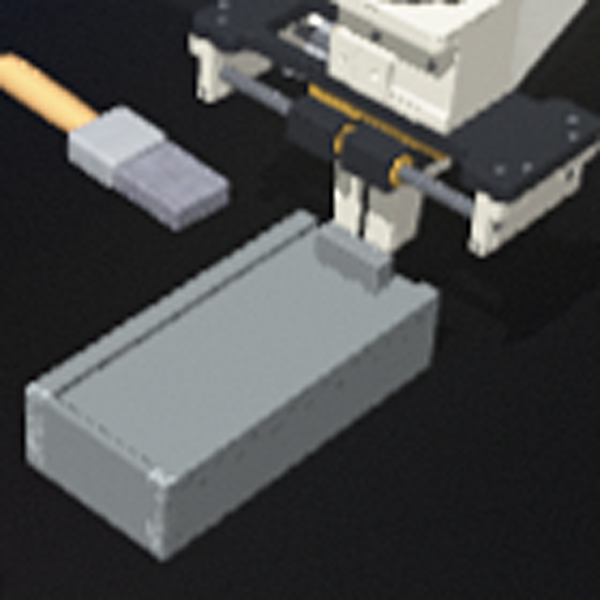

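The lid looks flush with the end wall, with no gap left, and holds still under 4.5 N. I nudge it once to confirm it is home, then back off.

send_rows(
  series=[
    [[0.1, 0, 0, 0], [0, 0, 0, 0]],
  ],
)

```text
t: 17.45
tcp_pos: [0.5649, -0.1074, 0.0457]
ee_rot: [0.0, 0.703, 0.712, -0.0]
ft_force: [-0.7, -6.9, 1.7]
opening: 0.006
grip_force: 3.3
```

send_rows(
  series=[
    [[-0.3, 0, 0, 0], [-0.5, 0, 0, 0], [-1.5, 0, 0, 0], [-2, 0, -1, 0], [0, 0, -3, 0], [0, 0, -4, 0], [-4, 0, 0, 0], [-4, 0, 0, 0]],
  ],
)

```text
t: 18.25
tcp_pos: [0.5677, -0.2302, 0.1276]
ee_rot: [0.001, 0.701, 0.713, 0.001]
ft_force: [0.8, 0.3, -0.8]
opening: 0.006
grip_force: 0.0
```

Run:
```python
from h import *
t=save('top','t7.png');save('side','s7.png')
t=cv2.imread('pics/t7.png');s=cv2.imread('pics/s7.png')
cv2.imwrite('pics/c7.png',np.vstack([cv2.resize(t[200:275,300:430],(700,404),interpolation=cv2.INTER_CUBIC)]))
g=cv2.cvtColor(t,cv2.COLOR_BGR2GRAY);print(g[238,306:330],g[238,380:425])
p=lambda u:(plane('top',(u,238),.041)[1]+.011)
for u in range(308,322,2):print(u,p(u))
for u in range(404,420,2):print(u,p(u),plane('top',(u,238),.059)[1]+.011)
x=sensors.sense();print(x['tcp_pos'],x['ft_force'])
```

```text
[ 16  19  19  22  48  95 133 147 138 117 118 138 149 152 152 152 153 151
 152 151 152 151 151 152] [151 152 151 151 151 151 151 149 150 150 151 150 149 149 148 148 151 148
 149 148 150 148 143 131 130 144 150 150 150 148 141 123 103  81  57  27
  11  13  12  16  11  11  16  17  10]
308 0.10121450355268448
310 0.09750320313848403
312 0.09379182477158077
314 0.09008037536490009
316 0.08636886183222323
318 0.08265729108805846
320 0.07894567004751238
404 -0.07689633490021672 -0.07367743895249909
406 -0.08060358949224866 -0.07730756557183499
408 -0.08431059147330933 -0.08093744483567147
410 -0.08801733403390771 -0.08456707007618633
412 -0.09172381036979899 -0.08819643463069429
414 -0.09543001368210746 -0.09182553184176767
416 -0.09913593717744887 -0.0954543550573558
418 -0.10284157406805275 -0.09908289763090519
[ 0.56526068 -0.23791389  0.12527124] [ 0.44470455 -0.87231431 -0.14788258]
```

View pics/c7.png

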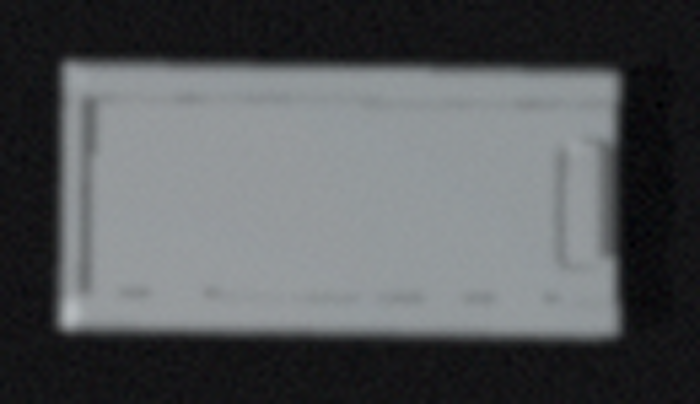

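The lid's front edge sits against the end wall, with the seam at pixel 315.5. The tab is at its home place and the nudge met a rigid stop, so I hand in.

send_rows(
  series=[
    [[0, 0, 0, 0], [0, 0, 0, 0], [0, 0, 0, 0]],
  ],
)

```text
t: 18.65
tcp_pos: [0.5667, -0.228, 0.1257]
ee_rot: [-0.0, 0.702, 0.713, 0.0]
ft_force: [0.0, 1.5, 0.6]
opening: 0.006
grip_force: 0.0
```

```bash
python3 -c "
from plant import r
print(r.job_done())"
```

```text
the job is handed in; nothing more can be done
None
```

The holder is released upright in the nest and the lid is snapped shut against the end wall (about 14 N peak push measured). The arm is clear of everything, and the job was handed in at about 19 s; no verdict came back.

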